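# Take a bore depth with the collar gauge and hold it up for reading

## Task

Measure the blind bore of the guide tube: take the depth gauge off its rest by the black handle and slide it into the tube's mouth until you feel the brass nose touch the hidden bottom (gently, no ramming), letting the tube's rim push the orange collar back along the rod. Then draw the gauge straight out and finish still holding it, level and still, with the collar above the blue mat and at least 10 cm (at most 30 cm) over the bench, so the depth can be read. Do not touch the collar with the gripper, as that would spoil the reading, and leave the oil bottle, setting master and ring gauge where they stand.

Things in the scene. Friction and masses are not known exactly. Their poses are not given: they have to be found in the camera images.
- gauge_rod: level depth gauge, 0.2 kg, 220 mm long. Origin at the centre of its black handle (100 long x 16 wide x 20 high mm, box with rounded edges; grip it at its middle from above, across the 16 mm width). Its x axis points along the gauge from handle to nose, z up. A steel shaft of 10 mm diameter with dark graduations runs from x = 50 to 164 mm; the nose tip is at x = 170 mm
- nose: brass nose of the gauge, 6 mm diameter, fixed to the shaft; origin at the middle of its flat end, the tip of the gauge (x = 170 mm on gauge_rod); same axes as gauge_rod
- collar (a joint): position of the orange collar (disc, 34 mm diameter, 12 mm thick) on the shaft: 0 m when its front face is 20 mm behind the nose tip, growing as it is pushed back toward the handle, at most 0.085. It slides with about 1.5 N of friction and stays where it is pushed. When the bore is measured it reads bore depth minus 0.020
- collar_face (a point): centre of the collar's front face (toward the nose), on the shaft axis; same axes as gauge_rod
- rest: fixed rest on which the gauge lies at the start, same x direction as gauge_rod; dark base 120 x 50 x 8 mm and two grey notched posts, 8 mm thick, at x = -42 and +42 mm, 48 mm high, that carry the handle ends with its axis 45 mm above the bench. Origin on the bench under the handle's centre
- guide_tube: fixed level aluminium tube, 110 mm long, 32 mm diameter with a 40 mm wide mouth end, on a grey stand (base 100 x 70 mm), top of the clamps 96 mm above the bench. Its x axis points horizontally into the bore; origin on the bench, 50 mm behind the mouth along x. The bore axis is 75 mm above the bench (y = 0).
- tube_mouth (a point): centre of the tube's open end, in the plane of the rim, 75 mm above the bench; same axes as guide_tube. Bore 14 mm diameter; the mouth is 22 mm in diameter for 14 mm and narrows to 14 mm within 6 mm more. The bore is blind: its rigid bottom is somewhere 50 to 80 mm from the mouth's rim, out of sight
- mat: fixed blue mat with white end lines, 100 mm (its x) x 150 mm (its y) x 4 mm; origin at its centre on the bench
- oil_bottle: yellow oil bottle with red spout, 36 mm diameter, 98 mm high, bystander; origin at the centre of its underside
- setting_master: stepped steel cylinder, 30 mm diameter, 43 mm high, bystander; origin at the centre of its underside
- ring_gauge: steel ring with knurled rim, 46 mm diameter, 14 mm high, bystander; origin at the centre of its underside

How it is judged:
By the outcome, as a careful person would: the job done as asked, in the order asked, and still so for the second after the job is handed in, while the arm keeps its last pose, push and grip.
It also fails if it takes over 48 s, if anything falls off the work surface, if the arm or the gripper's body presses on something with over 40 N, if the wrist force passes 120 N, or if a joint passes its speed limit or range.

## Robot

A 7-joint arm with a two-finger parallel gripper is mounted at the origin on the work surface; the furniture and walls round the work are solid. World frame = base frame: x ahead of the robot, y to its left, z up, the work surface at z = 0. Lengths are in mm, angles in rad, forces in N, time in s.
With the tool pointing down it reaches from about 400 to 900 mm from the base axis. Payload 5.5 kg.
Tool frame: the origin (TCP) lies at the very end of the fingers, on their centre line; the grasp point (between the pads) lies 19 mm behind it (ctrl.tcp_to_grasp is the x of the grasp point in the tool frame, in mm); x points along the fingers, y is the direction in which the jaws open and shut, and the axes are right-handed (so a half turn about x gives the same grasp; the last joint's range is limited). The gripper opens to 92 mm and grips with 3 to 60 N. Pads are 19 mm wide; open, the fingers measure 130 mm over their backs; the gripper's body (75 mm by 190 mm) begins 47 mm behind the grasp point.
Start: joints at [-0.856, 0.501, -0.427, 1.55, 0.221, 1.138, -0.21], TCP at [283.744, 584.799, 197.229] pointing down, gripper open.
Joint ranges: [-2.88, 2.88], [-0.31, 2.03], [-1.54, 1.56], [0.2, 2.42], [-1.41, 4.55], [0.19, 2.02], [-2.57, 2.57]. Speed limits (rad/s): [2.57, 2.57, 3.14, 3.14, 3.14, 3.14, 3.14].

## Interface

Orientations are given as a unit quaternion [w, x, y, z].
In Python, from rig import ctrl, optics gives the robot as it stands.
- The arm moves only by the shell command python3 -m creep 'ROWS' [FORCE]. ROWS is JSON, a list of rows, each a list of 7 numbers: the finger opening in cm, from 0 to 9.18, then the shift along the tool's x, y, z in cm, then the turn, a rotation vector about the tool's x, y, z in degrees. In form: [[jaw, x, y, z, wx, wy, wz], ...]. A call has 1 to 12 rows; each row shifts and turns the commanded pose from where the row before left it, along the tool's axes as they then stand; what a row does not reach is not made up. A row lasts 1/12 s, in which the tool goes at most 41.7 mm and 7.16 degrees, less where a joint would pass 70% of its speed; a pose out of reach is approached as far as the arm can. A call is refused whole if a number of a shift passes 4.17 or a number of a turn 7.16, either way. A call with a gripper value outside its range is refused whole. The fingers move at their own pace and stop on an object; FORCE is the grip in N (left out, the last holds). Time passes only in rows, so rows that do not move let the fingers close. It gives the time, the measured TCP pose, the force and the opening at its end, in the units of the state.
- ctrl.get_obs(): the state, without advancing time (a new reading comes with each control period).
- optics.snapshot(name): name is "scene" or "side" or "wrist"; returns the picture (420x560x3 uint8, red, green, blue); there is no depth.
- optics.calibration(name): a dict with "camera_matrix" (3x3 intrinsics, pixels), "extrinsics" (4x4, takes a point from camera to world coordinates); the wrist camera has in their place "hand_eye" (4x4, takes a point from camera to tool coordinates, whose origin is the TCP and whose axes are the tool frame's). Camera axes: x right, y down, z forward; pixel columns grow to the right and rows downward; lengths in mm; the calibration is good to about 2 mm. A picture is of the moment at which its call begins: read the wrist's pose just before it. calibration takes no time and is no camera call.
- ctrl.job_done(): hands the job in, once; it reports no verdict.
The state is a dict: "time_s": time; "qpos": joint angles; "dq": joint speeds; "effort": joint torques, N m; "tool_pos": TCP position; "tool_rot": TCP orientation; "contact_force": force on the tool from outside, world axes, zero at the start; "moment": the same for the moment, N m; "gripper_width": finger opening in mm.
Only numpy, scipy, OpenCV 4.12 (cv2) and the standard library are available. Lean on these libraries where they do the work, as an engineer would, in place of code of your own. Each camera call takes 0.05 s, during which the arm holds its last target. There are 200 camera calls.

## Working session

There is one attempt and no reset: what is moved stays moved. The work goes in short steps, Python scripts to look and compute and a shell command to move; the robot and the scene stay as the last step left them, time stands still between calls to the robot, and variables do not carry over. Pictures are saved under pics/ and viewed, about 8 in all and at most 12, crops included, and the job is handed in when it is done.

```bash
mkdir -p pics; ls; python3 - <<'E'
from rig import ctrl, optics
import cv2, numpy as np
print(ctrl.get_obs(), ctrl.tcp_to_grasp)
for n in ("scene","side"):
    im=optics.snapshot(n); cv2.imwrite(f"pics/{n}0.png",im[...,::-1])
    c=optics.calibration(n); print(n,np.round(c["camera_matrix"],1).tolist(),np.round(c["extrinsics"],3).tolist())
print(optics.calibration("wrist"))
a=cv2.imread("pics/scene0.png")
E
```

```text
pics
{'time_s': 0.0, 'qpos': array([-0.85579304,  0.50183806, -0.42677974,  1.55144537,  0.220793  ,
        1.13827486, -0.21029757]), 'dq': array([ 0.00079434, -0.00084608, -0.00049571,  0.00016007,  0.00081023,
        0.0012744 , -0.00060301]), 'effort': array([-1.11490881e-03, -5.66603100e+01, -5.81642970e+00, -2.79108131e+01,
       -6.84182276e-02,  3.08341160e-02,  1.79543285e-04]), 'tool_pos': array([283.4971961 , 584.08780327, 196.18544121]), 'tool_rot': array([ 0.68896857,  0.15771339,  0.68931967, -0.15901948]), 'contact_force': array([ 0.01434438,  0.32552402, -0.27532228]), 'moment': array([ 0.00297335, -0.00754679,  0.01660601]), 'gripper_width': 92.26186609231881} -18.8
scene [[474.3, 0.0, 273.8], [0.0, 474.3, 205.9], [0.0, 0.0, 1.0]] [[-0.992, -0.062, 0.114, 431.324], [-0.13, 0.496, -0.859, 805.308], [-0.003, -0.866, -0.499, 578.306], [0.0, 0.0, 0.0, 1.0]]
side [[473.1, 0.0, 278.2], [0.0, 473.1, 207.1], [0.0, 0.0, 1.0]] [[-0.989, -0.132, 0.065, 469.485], [-0.147, 0.871, -0.47, 408.611], [0.005, -0.474, -0.88, 915.896], [0.0, 0.0, 0.0, 1.0]]
{'camera_matrix': array([[302.46457217,   0.        , 271.34696635],
       [  0.        , 302.46457217, 209.94553382],
       [  0.        ,   0.        ,   1.        ]]), 'hand_eye': array([[ 3.25186892e-04, -2.62940302e-01,  9.64812050e-01,
        -1.86015625e+02],
       [ 9.99999529e-01,  9.67915040e-04, -7.32607621e-05,
        -8.70778174e-02],
       [-9.14592887e-04,  9.64811619e-01,  2.62940492e-01,
        -7.09251653e+01],
       [ 0.00000000e+00,  0.00000000e+00,  0.00000000e+00,
         1.00000000e+00]])}
```

View pics/scene0.png

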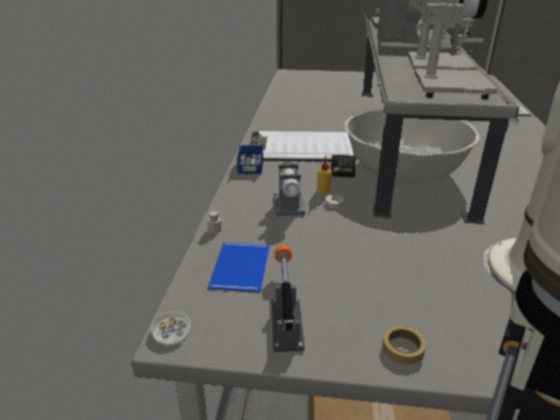

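View pics/side0.png

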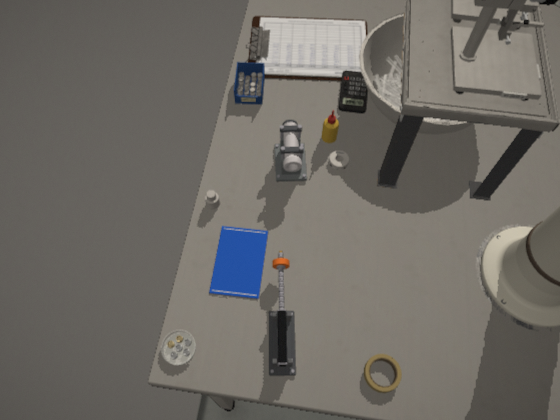

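The gauge lies at side px (282,310–365) with the collar at (281,264). The tube mouth is at about (292,163), the mat at (240,262), the bottle at (331,130), the ring at (339,159) and the master at (212,198). Next I'll ray-cast these and crop in closer.

```bash
cat > h.py <<'E'
import numpy as np, cv2
from rig import ctrl, optics
from scipy.spatial.transform import Rotation as R
def T_tool(o=None):
    o=o or ctrl.get_obs(); T=np.eye(4); q=o["tool_rot"]
    T[:3,:3]=R.from_quat([q[1],q[2],q[3],q[0]]).as_matrix(); T[:3,3]=o["tool_pos"]; return T
def cam(n,o=None):
    c=optics.calibration(n); E=c["extrinsics"] if n!="wrist" else T_tool(o)@c["hand_eye"]
    return c["camera_matrix"],E
def ray(K,E,uv):
    d=E[:3,:3]@np.linalg.solve(K,[uv[0],uv[1],1.]); return E[:3,3],d
def onz(K,E,uv,z):
    p,d=ray(K,E,uv); return p+d*(z-p[2])/d[2]
def tri(rays):
    A=np.zeros((3,3));b=np.zeros(3)
    for p,d in rays:
        d=d/np.linalg.norm(d);M=np.eye(3)-np.outer(d,d);A+=M;b+=M@p
    return np.linalg.solve(A,b)
def proj(K,E,P):
    q=np.linalg.inv(E)@np.append(P,1); q=K@q[:3]; return q[:2]/q[2]
E
python3 - <<'E'
from h import *
C={n:cam(n) for n in("scene","side")}
S={n:cv2.imread(f"pics/{n}0.png") for n in C}
cs={}
for n in C:
    h=cv2.cvtColor(S[n],cv2.COLOR_BGR2HSV)
    for name,lo,hi in(("orange",(5,180,120),(14,255,255)),("blue",(108,200,90),(125,255,255))):
        m=cv2.inRange(h,lo,hi); k,l,st,ce=cv2.connectedComponentsWithStats(m)
        for i in range(1,k):
            if st[i,4]>60: print(n,name,st[i],ce[i].round(1)); cs.setdefault((n,name),ce[i])
print("collar",tri([ray(*C[n],cs[n,"orange"]) for n in C]))
for n in C: print("mat",onz(*C[n],cs[n,"blue"],4))
K=C["side"]
for nm,uv,z in(("handle far",(283,365),55),("handle near",(282,312),55),("mouth",(292,163),75),("bottle",(331,138),0),("ring",(339,159),7),("master",(212,202),0),("base corner",(268,374),8),("base c2",(295,374),8),("base c3",(295,312),8)): print(nm,onz(*K,uv,z).round(0))
a=cv2.resize(S["side"][110:390,195:355],None,fx=2,fy=2,interpolation=2)
b=cv2.resize(S["scene"][140:360,180:360],None,fx=2.5,fy=2.5,interpolation=2)
o=np.zeros((570,780,3),np.uint8);o[:560,:320]=a;o[:550,325:775]=b;cv2.imwrite("pics/crop.png",o)
E
```

```text
scene orange [276 246  15   8  62] [282.8 249.2]
scene blue [ 211  246   56   41 1768] [239.9 265.9]
side orange [273 259  16   7  84] [280.5 261.6]
collar [511.50103676  68.34851228  55.90947995]
mat [598.48580063  63.07418465   4.        ]Traceback (most recent call last):
  File "<stdin>", line 12, in <module>
KeyError: ('side', 'blue')
```

```bash
python3 - <<'E'
from h import *
C={n:cam(n) for n in("scene","side")}
S={n:cv2.imread(f"pics/{n}0.png") for n in C}
cs={}
for n in C:
    h=cv2.cvtColor(S[n],cv2.COLOR_BGR2HSV)
    for name,lo,hi in(("orange",(3,150,90),(14,255,255)),("blue",(105,170,70),(128,255,255))):
        m=cv2.inRange(h,lo,hi); k,l,st,ce=cv2.connectedComponentsWithStats(m)
        i=1+np.argmax(st[1:,4]); print(n,name,st[i],ce[i].round(1)); cs[n,name]=ce[i]
print("collar",tri([ray(*C[n],cs[n,"orange"]) for n in C]).round(1))
for n in C: print("mat",onz(*C[n],cs[n,"blue"],4).round(1))
K=C["side"]
for nm,uv,z in(("handle far",(283,365),55),("handle near",(282,312),55),("mouth",(292,163),75),("bottle",(331,138),0),("ring",(339,159),7),("master",(212,202),0),("base corner",(268,374),8),("base c2",(295,374),8),("base c3",(295,312),8)): print(nm,onz(*K,uv,z).round(0))
a=cv2.resize(S["side"][110:390,195:355],None,fx=2,fy=2,interpolation=2)
b=cv2.resize(S["scene"][140:360,180:360],None,fx=2.5,fy=2.5,interpolation=2)
o=np.zeros((570,780,3),np.uint8);o[:560,:320]=a;o[:550,325:775]=b;o=cv2.convertScaleAbs(o,alpha=1.6);cv2.imwrite("pics/crop.png",o)
T=T_tool();print(T.round(3))
E
```

```text
scene orange [275 246  16  15 130] [282.6 251.3]
scene blue [ 209  244   59   47 1940] [239.9 266. ]
side orange [273 258  16  10 120] [280.5 262. ]
side blue [ 210  227   57   71 2934] [238.8 262.3]
collar [511.9  66.7  49.8]
mat [598.4  63.2   4. ]
mat [597.8  62.2   4. ]
handle far [478. 259.  55.]
handle near [494. 166.  55.]
mouth [ 518. -150.   75.]
bottle [ 440. -284.   -0.]
ring [ 416. -222.    7.]
master [683. -71.   0.]
base corner [504. 271.   8.]
base c2 [455. 263.   8.]
base c3 [470. 149.   8.]
[[-1.00000e-03  4.37000e-01  9.00000e-01  2.83514e+02]
 [-2.00000e-03  9.00000e-01 -4.37000e-01  5.84149e+02]
 [-1.00000e+00 -2.00000e-03 -0.00000e+00  1.96274e+02]
 [ 0.00000e+00  0.00000e+00  0.00000e+00  1.00000e+00]]
```

View pics/crop.png

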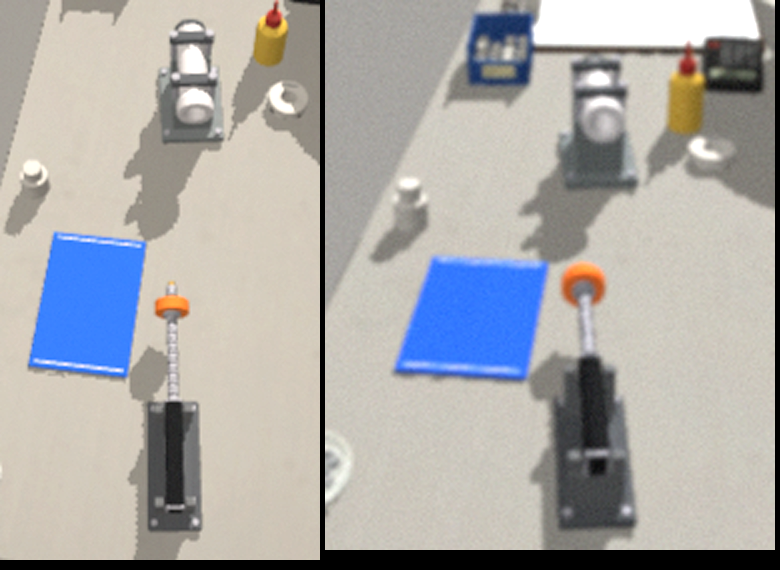

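The crop confirms the layout. The handle centre is about (487,209), the gauge heading is about -80°, and the mouth is near (518,-150). I'll turn the tool +54° and move above the handle.

```bash
python3 -m creep '[[9,0,0,0,6.75,0,0],[9,0,0,0,6.75,0,0],[9,0,0,0,6.75,0,0],[9,0,0,0,6.75,0,0],[9,0,0,0,6.75,0,0],[9,0,0,0,6.75,0,0],[9,0,0,0,6.75,0,0],[9,0,0,0,6.75,0,0]]'
python3 -m creep '[[9,0,1.12,3.37,0,0,0],[9,0,1.12,3.37,0,0,0],[9,0,1.12,3.37,0,0,0],[9,0,1.12,3.37,0,0,0],[9,0,1.12,3.37,0,0,0],[9,0,1.12,3.37,0,0,0],[9,0,1.12,3.37,0,0,0],[9,0,1.12,3.37,0,0,0],[9,0,1.12,3.37,0,0,0],[9,0,1.12,3.37,0,0,0],[9,0,1.12,3.37,0,0,0],[9,0,1.12,3.37,0,0,0]]'
python3 -m creep '[[9,0,0,0,0,0,0],[9,0,0,0,0,0,0],[9,0,0,0,0,0,0]]'
python3 - <<'E'
from h import *
o=ctrl.get_obs(); im=optics.snapshot("wrist")[...,::-1]; cv2.imwrite("pics/w1.png",cv2.convertScaleAbs(im,alpha=1.4))
np.save("w1.npy",T_tool(o)); print(T_tool(o).round(3),o["qpos"].round(2),o["contact_force"])
E
```

```text
time_s: 0.77
tool_pos: [283.5, 584.4, 196.6]
tool_rot: [0.541, 0.455, 0.541, -0.456]
contact_force: [0.1, 0.2, 0.8]
gripper_width: 89.8
time_s: 1.77
tool_pos: [487.3, 208.5, 197.0]
tool_rot: [0.542, 0.454, 0.542, -0.454]
contact_force: [-0.2, -0.1, 0.6]
gripper_width: 89.7
time_s: 2.02
tool_pos: [486.6, 210.6, 196.9]
tool_rot: [0.542, 0.454, 0.542, -0.454]
contact_force: [0.3, 0.4, 0.6]
gripper_width: 89.8
[[-1.00000e-03  9.85000e-01  1.75000e-01  4.86609e+02]
 [ 0.00000e+00  1.75000e-01 -9.85000e-01  2.10588e+02]
 [-1.00000e+00 -1.00000e-03 -1.00000e-03  1.96902e+02]
 [ 0.00000e+00  0.00000e+00  0.00000e+00  1.00000e+00]] [-0.4   0.26 -0.07  1.86  0.02  1.02 -0.3 ] [0.29792215 0.39481106 0.59350367]
```

View pics/w1.png

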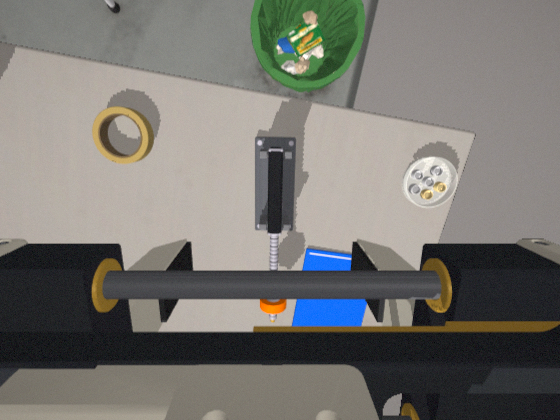

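The wrist view shows the handle from (276,149) to (274,233) and the collar at (272,305). I'll ray-cast those points to refine the grasp.

```bash
python3 - <<'E'
from h import *
T=np.load("w1.npy");c=optics.calibration("wrist");K=c["camera_matrix"];E=T@c["hand_eye"]
im=cv2.imread("pics/w1.png");h=cv2.cvtColor(im,cv2.COLOR_BGR2HSV)
m=cv2.inRange(h[135:330,250:300],(3,150,90),(14,255,255));ce=cv2.moments(m,True);col=(250+ce["m10"]/ce["m00"],135+ce["m01"]/ce["m00"])
g=im[:,:,1]; 
for r in (165,180,195,210,225):
    x=np.where(g[r,262:290]<26)[0]; print(r,x+262, )
a=onz(K,E,(276,149),55);b=onz(K,E,(274,233),55);cc=onz(K,E,col,50)
for p in(a,b,cc):print(p.round(1),(np.linalg.inv(T)@np.append(p,1))[:3].round(1))
d=cc-a;print(col,np.degrees(np.arctan2(d[1],d[0])))
E
```

```text
165 []
180 []
195 [274]
210 []
225 []
[482.5 259.3  55. ] [141.9   4.6 -48.6]
[497.3 165.7  55. ] [141.9   2.8  46.1]
[513.7  71.6  50. ] [146.8   2.5 141.7]
(273.42783505154637, 304.07216494845363) -80.56834729793302
```

```bash
python3 -m creep '[[9,0,0.35,-0.1,0.7,0,0],[9,2.5,0,0,0,0,0],[9,2.5,0,0,0,0,0],[9,2.5,0,0,0,0,0],[9,2.5,0,0,0,0,0],[9,2.5,0,0,0,0,0],[9,2,0,0,0,0,0],[9,1.3,0,0,0,0,0],[9,0.8,0,0,0,0,0],[9,0.5,0,0,0,0,0],[9,0,0,0,0,0,0],[9,0,0,0,0,0,0]]'
python3 -m creep '[[3.5,0,0,0,0,0,0],[3.5,0,0,0,0,0,0],[3.5,0,0,0,0,0,0],[3.5,0,0,0,0,0,0],[0,0,0,0,0,0,0],[0,0,0,0,0,0,0],[0,0,0,0,0,0,0],[0,0,0,0,0,0,0],[0,0,0,0,0,0,0],[0,0,0,0,0,0,0]]' 40
```

```text
time_s: 3.07
tool_pos: [490.7, 212.6, 26.7]
tool_rot: [0.54, 0.457, 0.539, -0.457]
contact_force: [-0.3, 0.6, 0.1]
gripper_width: 90.1
time_s: 3.9
tool_pos: [490.3, 211.9, 26.2]
tool_rot: [0.539, 0.457, 0.539, -0.457]
contact_force: [-0.1, 0.8, 0.4]
gripper_width: 28.0
```

```bash
python3 -m creep '[[0,0,0,0,0,0,0],[0,0,0,0,0,0,0],[0,0,0,0,0,0,0],[0,0,0,0,0,0,0],[0,0,0,0,0,0,0],[0,0,0,0,0,0,0],[0,0,0,0,0,0,0],[0,0,0,0,0,0,0]]'
```

```text
time_s: 4.57
tool_pos: [490.3, 211.9, 26.2]
tool_rot: [0.539, 0.457, 0.539, -0.457]
contact_force: [1.7, 1.3, -0.4]
gripper_width: 0.2
```

The jaws closed on nothing, so I'll look.

```bash
python3 - <<'E'
from h import *
a=optics.snapshot("wrist")[...,::-1]; s=optics.snapshot("side")[230:400,200:360,::-1]; c=optics.snapshot("scene")[230:370,200:360,::-1]
o=np.zeros((570,800,3),np.uint8); o[:285,:380]=cv2.resize(a,(380,285)); o[:425,400:800]=cv2.resize(s,(400,425)); o[290:570,:320]=cv2.resize(c,(320,280))
cv2.imwrite("pics/chk.png",cv2.convertScaleAbs(o,alpha=1.6)); cv2.imwrite("pics/w2raw.png",a)
E
```

```text
(no output)
```

View pics/chk.png

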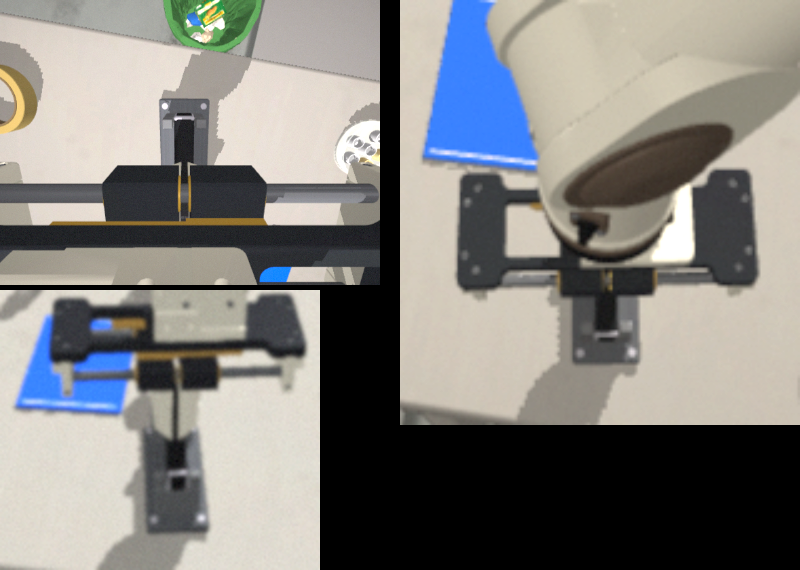

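```bash
python3 - <<'E'
from h import *
a=cv2.imread("pics/w2raw.png"); o=ctrl.get_obs(); K,E=cam("wrist",o); T=T_tool(o); Ti=np.linalg.inv(T)
f=lambda P:proj(K,E,np.array(P,float)).round(0)
u=np.array([np.cos(np.radians(-80.6)),np.sin(np.radians(-80.6))]); c=np.array([490.,211.])
for s in(-50,50):print("handle end top",s,f([*(c+u*s),55]))
for x in(0,-19,-47,-66): print("tool axis",x,f((T@[x,0,0,1])[:3]))
print(o["gripper_width"],o["tool_pos"])
for P in([*(c-u*50),55],): print("side",proj(*cam("side"),np.array(P)),"scene",proj(*cam("scene"),np.array(P)))
print("tcp side",proj(*cam("side"),o["tool_pos"]),proj(*cam("scene"),o["tool_pos"]))
w=cv2.imread("pics/w1.png"); 
b=cv2.resize(cv2.convertScaleAbs(a[140:400,180:360],alpha=1.8),None,fx=2.2,fy=2.2,interpolation=2)
s=cv2.resize(cv2.convertScaleAbs(optics.snapshot("scene")[250:350,230:320,::-1],alpha=1.8),None,fx=4,fy=4,interpolation=2)
z=np.zeros((580,780,3),np.uint8);z[:b.shape[0],:b.shape[1]]=b;z[:s.shape[0],410:410+s.shape[1]]=s
cv2.imwrite("pics/z.png",z)
E
```

```text
handle end top -50 [271. 170.]
handle end top 50 [271. 335.]
tool axis 0 [272. 239.]
tool axis -19 [272. 251.]
tool axis -47 [272. 273.]
tool axis -66 [272. 292.]
0.45300720655935856 [490.35425333 211.90942151  26.20808031]
side [280.96129559 365.46740851] scene [288.26654144 322.15581631]
tcp side [280.00390477 340.70168769] [285.99109303 314.05270654]
```

View pics/z.png

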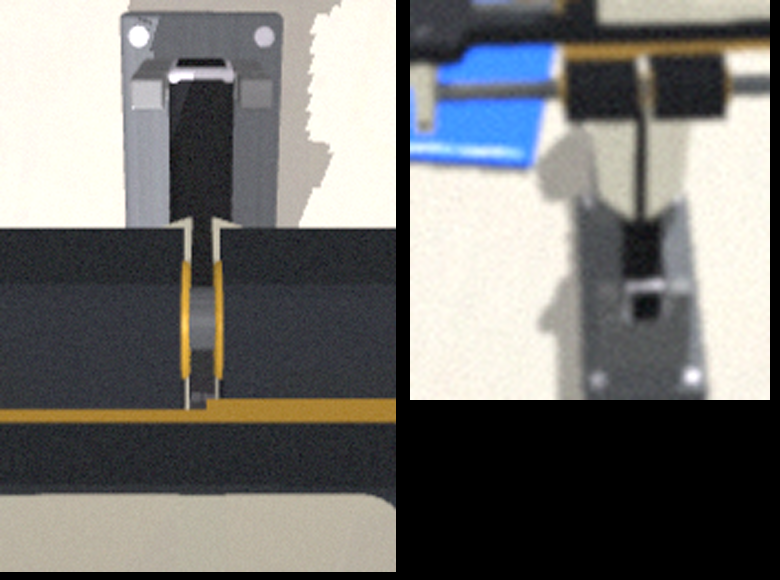

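The pictures suggest the fingers are closed at handle height, but the handle hasn't moved. A gentle 2.5 cm lift will show whether it is held.

```bash
python3 -m creep '[[0,-0.3,0,0,0,0,0],[0,-0.5,0,0,0,0,0],[0,-0.6,0,0,0,0,0],[0,-0.6,0,0,0,0,0],[0,-0.5,0,0,0,0,0],[0,0,0,0,0,0,0],[0,0,0,0,0,0,0]]'
python3 - <<'E'
from h import *
a=optics.snapshot("wrist")[...,::-1]
b=cv2.resize(cv2.convertScaleAbs(a[140:400,180:360],alpha=1.8),None,fx=2.2,fy=2.2,interpolation=2)
s=cv2.resize(cv2.convertScaleAbs(optics.snapshot("scene")[230:350,230:320,::-1],alpha=1.8),None,fx=4,fy=4,interpolation=2)
z=np.zeros((580,780,3),np.uint8);z[:b.shape[0],:b.shape[1]]=b;z[:s.shape[0],410:410+s.shape[1]]=s
cv2.imwrite("pics/z2.png",z)
E
```

```text
time_s: 5.35
tool_pos: [490.8, 212.1, 51.9]
tool_rot: [0.54, 0.458, 0.539, -0.457]
contact_force: [-0.3, 0.3, 0.6]
gripper_width: 0.6
```

View pics/z2.png

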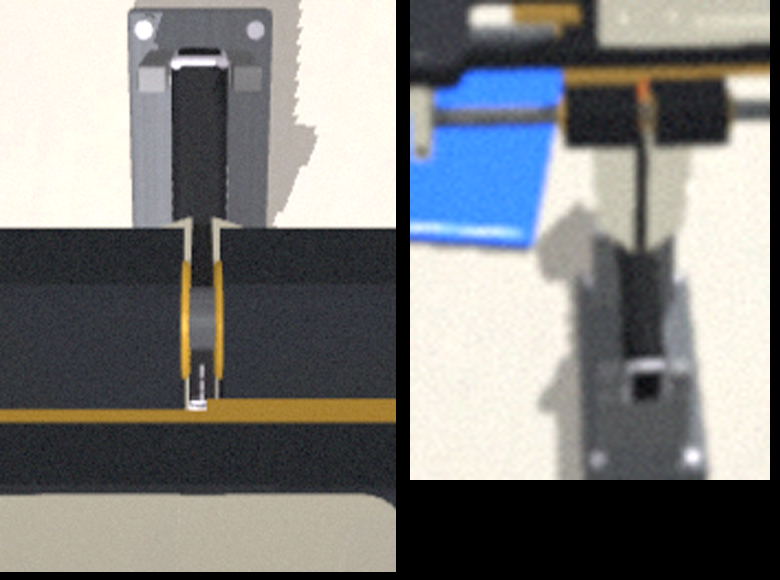

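The gauge was not held. It still sits on its rest, and the fingers seem to end higher than the TCP reading says. I'll rise clear, half open the jaws and compare the fingertips with the projected TCP.

```bash
python3 -m creep '[[4.5,-2,0,0,0,0,0],[4.5,-2,0,0,0,0,0],[4.5,-2,0,0,0,0,0],[4.5,-2,0,0,0,0,0],[4.5,-1,0,0,0,0,0],[4.5,0,0,0,0,0,0],[4.5,0,0,0,0,0,0],[4.5,0,0,0,0,0,0],[4.5,0,0,0,0,0,0],[4.5,0,0,0,0,0,0]]'
python3 - <<'E'
from h import *
o=ctrl.get_obs();T=T_tool(o);Z=[]
for n,(w,h) in(("scene",(130,190)),("side",(130,190))):
    im=cv2.convertScaleAbs(optics.snapshot(n)[...,::-1],alpha=1.7);cv2.imwrite(f"pics/raw_{n}.png",im);K,E=cam(n)
    p=proj(K,E,T[:3,3]);x0,y0=int(p[0]-65),int(max(0,min(p[1]-110,230)))
    c=cv2.resize(im[y0:y0+190,x0:x0+130],None,fx=3,fy=3,interpolation=2)
    for y in(-22.5,0,22.5):
        for x in (0,-19):
            q=(proj(K,E,(T@[x,y,0,1])[:3])-[x0,y0])*3; cv2.circle(c,tuple(int(v) for v in q),3,(0,0,255) if x==0 else (0,255,0),-1)
    Z.append(c); print(n,p,x0,y0)
cv2.imwrite("pics/tip.png",np.hstack(Z))
print(o["tool_pos"],o["gripper_width"])
E
```

```text
time_s: 6.28
tool_pos: [489.5, 211.5, 139.9]
tool_rot: [0.539, 0.457, 0.54, -0.458]
contact_force: [-0.1, -0.7, -0.3]
gripper_width: 45.5
scene [287.27712865 258.76110082] 222 148
side [281.16679827 324.93912615] 216 214
[489.492239   211.5066294  139.89351286] 45.54318291395325
```

View pics/tip.png

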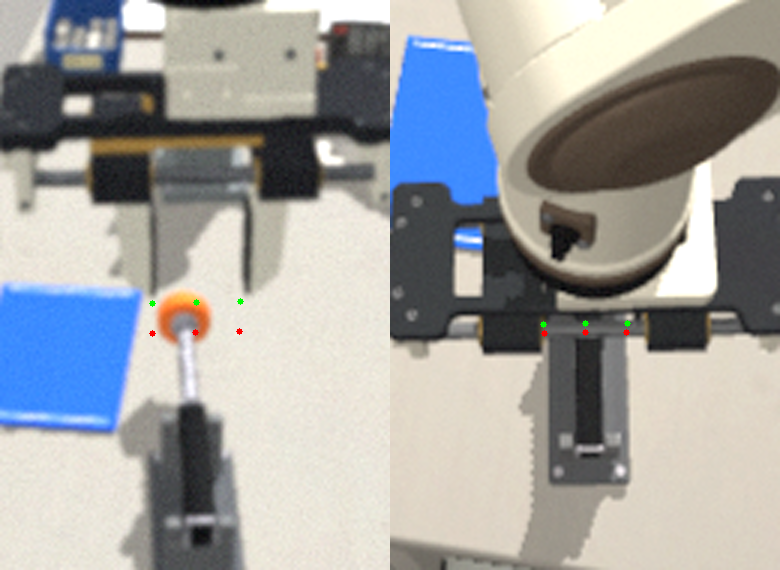

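The drawn TCP (red) falls about 30 mm below the visible fingertips, after allowing for the pads' near edge. The physical fingers therefore end about 30 mm short of the reported TCP, which agrees with the jaws having closed just over the handle. The lateral alignment is good, so I'll descend to a TCP z of about -4 (tips at about 26), in stages with force checks.

```bash
python3 -m creep '[[4.5,2.5,0,0,0,0,0],[4.5,2.5,0,0,0,0,0],[4.5,2.5,0,0,0,0,0],[4.5,2,0,0,0,0,0],[4.5,1.5,0,0,0,0,0],[4.5,1,0,0,0,0,0],[4.5,0.6,0,0,0,0,0],[4.5,0.3,0,0,0,0,0],[4.5,0,0,0,0,0,0]]'
python3 -m creep '[[4.5,0.4,0,0,0,0,0],[4.5,0.4,0,0,0,0,0],[4.5,0.4,0,0,0,0,0],[4.5,0.2,0,0,0,0,0],[4.5,0,0,0,0,0,0]]'
python3 -m creep '[[0,0,0,0,0,0,0],[0,0,0,0,0,0,0],[0,0,0,0,0,0,0],[0,0,0,0,0,0,0],[0,0,0,0,0,0,0],[0,0,0,0,0,0,0],[0,0,0,0,0,0,0],[0,0,0,0,0,0,0],[0,0,0,0,0,0,0],[0,0,0,0,0,0,0]]' 40
```

```text
time_s: 7.13
tool_pos: [490.3, 211.9, 12.0]
tool_rot: [0.539, 0.457, 0.539, -0.457]
contact_force: [-0.7, 0.0, 0.2]
gripper_width: 45.3
time_s: 7.55
tool_pos: [490.0, 211.8, -2.2]
tool_rot: [0.539, 0.457, 0.539, -0.457]
contact_force: [-0.9, -0.8, -0.2]
gripper_width: 45.3
time_s: 8.38
tool_pos: [490.4, 211.9, -1.7]
tool_rot: [0.539, 0.457, 0.539, -0.457]
contact_force: [0.4, 0.3, 2.0]
gripper_width: 15.9
```

The jaws now read 15.9 mm, so the handle is held. I'll lift and zoom on the tube in the unobstructed first pictures.

```bash
python3 -m creep '[[0,-0.3,0,0,0,0,0],[0,-0.8,0,0,0,0,0],[0,-1.2,0,0,0,0,0],[0,-1.5,0,0,0,0,0],[0,-1.5,0,0,0,0,0],[0,-1.5,0,0,0,0,0],[0,-1.2,0,0,0,0,0],[0,-1,0,0,0,0,0],[0,-0.5,0,0,0,0,0],[0,0,0,0,0,0,0],[0,0,0,0,0,0,0]]'
python3 - <<'E'
from h import *
a=cv2.imread("pics/side0.png")[105:195,255:325];b=cv2.imread("pics/scene0.png")[155:225,255:320]
a=cv2.resize(cv2.convertScaleAbs(a,alpha=1.3),None,fx=5.5,fy=5.5,interpolation=2);b=cv2.resize(cv2.convertScaleAbs(b,alpha=1.3),None,fx=6,fy=6,interpolation=2)
z=np.zeros((500,800,3),np.uint8);z[:a.shape[0],:a.shape[1]]=a;z[:b.shape[0],400:400+b.shape[1]]=b
cv2.imwrite("pics/tube.png",z)
E
```

```text
time_s: 9.3
tool_pos: [490.2, 211.8, 93.2]
tool_rot: [0.539, 0.457, 0.539, -0.457]
contact_force: [0.1, 0.2, -2.8]
gripper_width: 15.3
```

View pics/tube.png

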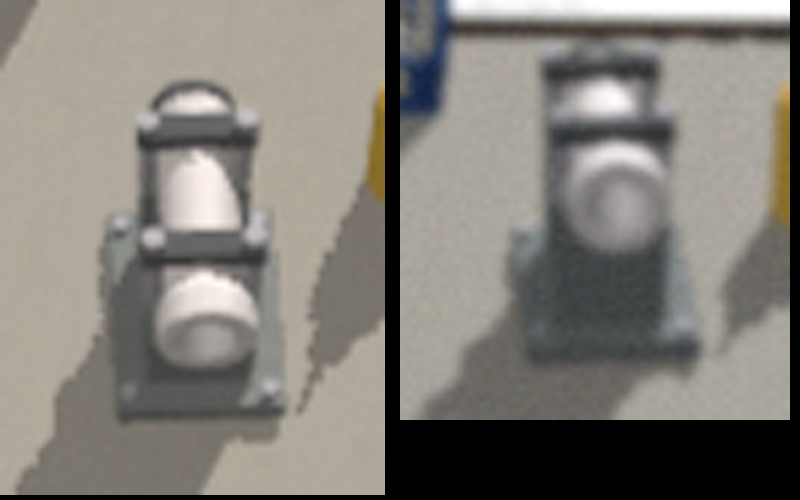

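The mouth face centre is at about (292.8,165) in the side view and (291.3,189.2) in the scene view. The clamp and base bolts are clear enough to give the axis direction.

```bash
python3 - <<'E'
from h import *
A=cam("side");B=cam("scene")
s=lambda u,v:(255+u/5.5-.4,105+v/5.5-.4); c=lambda u,v:(255+(u-400)/6-.4,155+v/6-.4)
m=tri([ray(*A,s(208,331)),ray(*B,c(618,205))]);print("mouth tri",m.round(1),"side z75",onz(*A,s(208,331),75).round(1),"scene z75",onz(*B,c(618,205),75).round(1))
P={k:onz(*A,s(*k),z) for k,z in(((147,125),96),((247,120),96),((153,239),96),((258,230),96),((128,391),8),((270,387),8),((120,225),8),((262,220),8))}
v=list(P.values());[print(k,p.round(1)) for k,p in P.items()]
ang=lambda d:np.degrees(np.arctan2(d[1],d[0])).round(2)
print("axis clamps",ang(v[0]+v[1]-v[2]-v[3]),"base",ang(v[6]+v[7]-v[4]-v[5]),"perp",ang(v[1]-v[0])+90,ang(v[3]-v[2])+90,ang(v[5]-v[4])+90)
print("clamp mid",(v[0]+v[1])/2,(v[2]+v[3])/2)
# white tube silhouette rows in side
im=cv2.imread("pics/side0.png").astype(int)
for r in(134,137,140,143): 
    x=np.where(im[r,280:302].min(1)>120)[0]+280; print(r,x.min(),x.max(),onz(*A,((x.min()+x.max())/2,r),88).round(1))
K,E=B
for n in("side","scene"):
    i=cv2.imread(f"pics/{n}0.png")
o=ctrl.get_obs();T=T_tool(o)
im={n:optics.snapshot(n)[...,::-1].copy() for n in("side","scene")}
rr={}
for n in im:
    h=cv2.cvtColor(im[n],cv2.COLOR_BGR2HSV);q=cv2.inRange(h,(3,150,80),(15,255,255));k,l,st,ce=cv2.connectedComponentsWithStats(q);j=1+np.argmax(st[1:,4]);print(n,st[j],ce[j].round(1));rr[n]=ce[j]
p=tri([ray(*cam(n),rr[n]) for n in rr]);print("collar",p.round(1),"in tool",(np.linalg.inv(T)@np.append(p,1)).round(1))
E
```

```text
mouth tri [ 517.4 -146.6   72.7] side z75 [ 516.4 -145.2   75. ] scene z75 [ 518.  -142.2   75. ]
(147, 125) [ 551.8 -223.6   96. ]
(247, 120) [ 513.2 -232.    96. ]
(153, 239) [ 541.7 -169.9   96. ]
(258, 230) [ 502.4 -180.2   96. ]
(128, 391) [ 548.8 -155.2    8. ]
(270, 387) [ 491.3 -165.9    8. ]
(120, 225) [ 564.4 -237.1    8. ]
(262, 220) [ 504.8 -248.8    8. ]
axis clamps -78.79 base -79.96 perp -77.75999999999999 -75.4 -79.47999999999999
clamp mid [ 532.47555091 -227.82276263   96.        ] [ 522.01302557 -175.03790297   96.        ]
134 287 294 [ 530.3 -214.9   88. ]
137 285 295 [ 530.3 -206.8   88. ]
140 285 297 [ 527.1 -199.2   88. ]
143 285 301 [ 521.8 -192.    88. ]
side [328 118   7   6  13] [329.8 121. ]
scene [325 160   1   4   4] [325.  161.5]
collar [ 447.9 -258.8   93.6] in tool [-4.000e-01 -1.188e+02  4.573e+02  1.000e+00]
```

The tube axis is at about -79.4° and the mouth is near (519,-143,75). The arm would hide the insertion from the fixed cameras. So I'll take one close wrist look at the tube from above, offset sideways because the handle blocks the centre of the view.

```bash
python3 -c "
from h import *
print(onz(*cam('side'),(390,185),0),onz(*cam('side'),(405,118),300),onz(*cam('scene'),(375,105),300))"
python3 -m creep '[[0,-1,0,0,-1.2,0,0],[0,-1.8,0,0,0,0,0],[0,-2.2,0,0,0,0,0],[0,-2.4,0,0,0,0,0],[0,-2.4,0,0,0,0,0],[0,-2.2,0,0,0,0,0],[0,-1.8,0,0,0,0,0],[0,-1.2,0,0,0,0,0],[0,-0.7,0,0,0,0,0]]'
python3 -m creep '[[0,0,0,1,0,0,0],[0,0,0,2,0,0,0],[0,0,0,3,0,0,0],[0,0,0,3.3,0,0,0],[0,0,0,3.3,0,0,0],[0,0,0,3.3,0,0,0],[0,0,0,3.3,0,0,0],[0,0,0,3.3,0,0,0],[0,0,0.4,3,0,0,0],[0,0,0.4,2.4,0,0,0],[0,0,0,1.5,0,0,0],[0,0,0,0.8,0,0,0]]'
python3 -m creep '[[0,0,0,0,0,0,0],[0,0,0,0,0,0,0],[0,0,0,0,0,0,0]]'
python3 - <<'E'
from h import *
o=ctrl.get_obs(); im=optics.snapshot("wrist")[...,::-1]; cv2.imwrite("pics/w3.png",cv2.convertScaleAbs(im,alpha=1.3))
np.save("w3.npy",T_tool(o)); print(T_tool(o).round(3))
E
```

```text
[ 295.413682   -173.62338559    0.        ] [ 332.52658156 -116.04684312  300.        ] [357.14742851 -68.99229343 300.        ]
time_s: 10.15
tool_pos: [491.0, 212.2, 252.2]
tool_rot: [0.545, 0.452, 0.544, -0.451]
contact_force: [0.3, -0.0, -1.4]
gripper_width: 15.6
time_s: 11.15
tool_pos: [552.7, -87.6, 248.7]
tool_rot: [0.543, 0.452, 0.544, -0.454]
contact_force: [-0.6, 0.2, -2.5]
gripper_width: 15.7
time_s: 11.4
tool_pos: [553.3, -81.7, 249.7]
tool_rot: [0.544, 0.451, 0.545, -0.451]
contact_force: [-0.8, 0.9, -0.5]
gripper_width: 15.7
[[-1.00000e-03  9.83000e-01  1.86000e-01  5.53343e+02]
 [ 1.00000e-03  1.86000e-01 -9.83000e-01 -8.17390e+01]
 [-1.00000e+00 -1.00000e-03 -1.00000e-03  2.49656e+02]
 [ 0.00000e+00  0.00000e+00  0.00000e+00  1.00000e+00]]
```

View pics/w3.png

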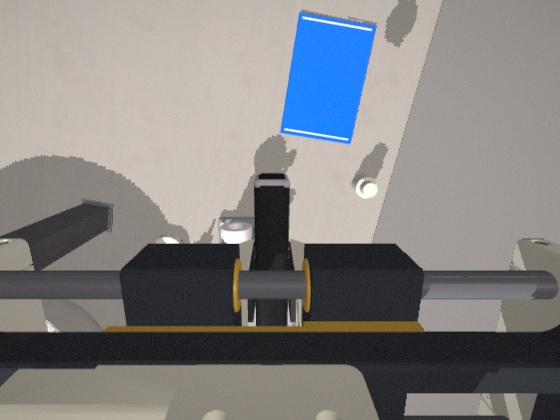

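The tube mouth shows at (237,228), only just clear of the jaw block. I'll go 4 cm further and 1 cm sideways, then measure by edge detection and view a crop.

```bash
python3 -m creep '[[0,0,0.2,0.7,0,0,0],[0,0,0.3,1.2,0,0,0],[0,0,0.3,1.2,0,0,0],[0,0,0.2,0.7,0,0,0],[0,0,0,0.2,0,0,0],[0,0,0,0,0,0,0],[0,0,0,0,0,0,0],[0,0,0,0,0,0,0]]'
python3 - <<'E'
from h import *
o=ctrl.get_obs(); im=optics.snapshot("wrist")[...,::-1]
np.save("w4.npy",T_tool(o)); cv2.imwrite("pics/w4raw.png",im); print(T_tool(o).round(3))
cv2.imwrite("pics/w4.png",cv2.resize(cv2.convertScaleAbs(im[165:255,190:310],alpha=1.2),None,fx=6.5,fy=6.5,interpolation=2))
E
```

```text
time_s: 12.12
tool_pos: [570.9, -120.4, 250.1]
tool_rot: [0.544, 0.452, 0.544, -0.451]
contact_force: [0.2, 1.1, -1.0]
gripper_width: 15.6
[[-0.00000e+00  9.83000e-01  1.85000e-01  5.70914e+02]
 [ 1.00000e-03  1.85000e-01 -9.83000e-01 -1.20365e+02]
 [-1.00000e+00 -0.00000e+00 -1.00000e-03  2.50052e+02]
 [ 0.00000e+00  0.00000e+00  0.00000e+00  1.00000e+00]]
```

View pics/w4.png

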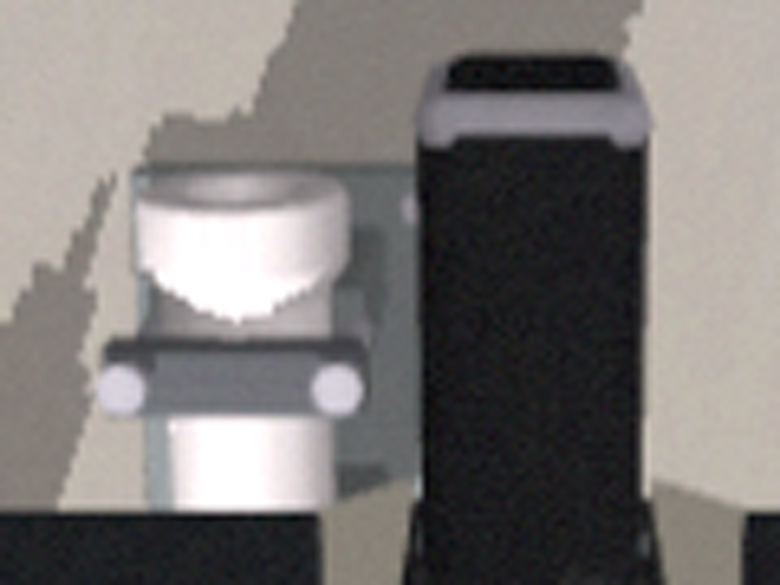

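The crop shows the mouth face centre at crop (243,190), the clamp bolts at (122,388) and (337,388), and the handle straight in the jaws at crop column 531. Next I'll compute the moves.

```bash
python3 - <<'E'
from h import *
T=np.load("w4.npy");c=optics.calibration("wrist");K=c["camera_matrix"];E=T@c["hand_eye"]
f=lambda u,v:(190+u/6.5-.4,165+v/6.5-.4);Ti=np.linalg.inv(T)
def show(n,uv,z):
    p=onz(K,E,f(*uv),z);print(n,p.round(1),"tool",(Ti@np.append(p,1))[:3].round(1));return p
m=show("mouth",(243,190),75)
l=show("flange L",(135,190),75);r=show("flange R",(352,190),75)
a=show("bolt",(122,388),96);b=show("bolt",(337,388),96);q=(a+b)/2
d=b-a;print("perp ang",np.degrees(np.arctan2(d[1],d[0]))-90)
show("tubeL",(170,480),75);show("tubeR",(333,480),75)
d=q-m;print("axis",np.degrees(np.arctan2(d[1],d[0])))
zt=T[2,3]+46.7
show("handle rear top edge",(531,92),zt+10);show("rear band front",(531,140),zt+10);show("rear end bottom",(531,56),zt-10)
show("handle L",(418,300),zt+10);show("handle R",(643,300),zt+10)
E
```

```text
mouth [ 518.8 -137.6   75. ] tool [175.1 -54.4   7.4]
flange L [ 498.9 -141.4   75. ] tool [175.1 -74.6   7.5]
flange R [ 538.9 -133.8   75. ] tool [175.1 -33.9   7.4]
bolt [ 504.9 -173.    96. ] tool [154.  -74.6  39.7]
bolt [ 543.2 -165.8   96. ] tool [154.  -35.5  39.6]
perp ang -79.30060316728618
tubeL [ 513.3 -197.5   75. ] tool [175.  -70.8  65.3]
tubeR [ 544.6 -191.6   75. ] tool [175.  -39.   65.3]
axis -80.57710642520097
handle rear top edge [561.5 -71.9 306.8] tool [-56.7  -0.4 -49.4]
rear band front [562.1 -75.1 306.8] tool [-56.7  -0.3 -46.1]
rear end bottom [561.6 -72.5 286.8] tool [-36.7  -0.4 -48.8]
handle L [556.6 -87.4 306.8] tool [-56.7  -8.1 -35.1]
handle R [571.6 -84.6 306.8] tool [-56.7   7.3 -35.1]
```

Everything is consistent: flange width 40.7 mm against 40, handle level and centred in the jaws, and tube axis parallel to the tool. I'll move tool y -54 and z -188 to put the nose about 25 mm short of the mouth, then descend 222 mm.

```bash
python3 -m creep '[[0,0,0,-1,0,0,0],[0,0,-0.9,-2,0,0,0],[0,0,-0.9,-3,0,0,0],[0,0,-0.9,-3,0,0,0],[0,0,-0.9,-3,0,0,0],[0,0,-0.9,-3,0,0,0],[0,0,-0.9,-2,0,0,0],[0,0,0,-1.2,0,0,0],[0,0,0,-0.6,0,0,0]]'
python3 -m creep '[[0,1,0,0,0,0,0],[0,2,0,0,0,0,0],[0,2.8,0,0,0,0,0],[0,2.8,0,0,0,0,0],[0,2.8,0,0,0,0,0],[0,2.8,0,0,0,0,0],[0,2.8,0,0,0,0,0],[0,2.2,0,0,0,0,0],[0,1.6,0,0,0,0,0],[0,0.9,0,0,0,0,0],[0,0.5,0,0,0,0,0],[0,0,0,0,0,0,0]]'
python3 -m creep '[[0,0,0,0,0,0,0],[0,0,0,0,0,0,0],[0,0,0,0,0,0,0]]'
python3 - <<'E'
from h import *
T=T_tool();m=[518.8,-137.6,75,1];print((np.linalg.inv(T)@m).round(1),T.round(3))
im=optics.snapshot("side")[...,::-1];s=optics.snapshot("scene")[...,::-1]
z=np.hstack([cv2.resize(im[100:300,210:350],(400,571)),cv2.resize(s[130:330,210:350],(400,571))]);cv2.imwrite("pics/pre.png",cv2.convertScaleAbs(z,alpha=1.5))
for n,i in(("side",im),("scene",s)):
    h=cv2.cvtColor(i,cv2.COLOR_BGR2HSV);q=cv2.inRange(h,(3,170,100),(13,255,255));k,l,st,ce=cv2.connectedComponentsWithStats(q);print(n,[(st[j].tolist(),ce[j].round(1).tolist()) for j in range(1,k) if st[j,4]>8], "exp collar",proj(*cam(n),(T@[-46.7,0,144.7,1])[:3]).round(0))
E
```

```text
time_s: 12.92
tool_pos: [482.1, 57.4, 250.6]
tool_rot: [0.545, 0.451, 0.545, -0.45]
contact_force: [1.4, -0.4, -2.2]
gripper_width: 15.8
time_s: 13.92
tool_pos: [482.9, 53.1, 27.2]
tool_rot: [0.544, 0.451, 0.544, -0.452]
contact_force: [-0.7, 0.8, -2.6]
gripper_width: 15.6
time_s: 14.17
tool_pos: [484.4, 54.0, 29.3]
tool_rot: [0.545, 0.452, 0.544, -0.451]
contact_force: [0.2, -0.3, -2.1]
gripper_width: 15.5
[-45.7  -1.4 194.7   1. ] [[ 2.00000e-03  9.83000e-01  1.84000e-01  4.84447e+02]
 [ 0.00000e+00  1.84000e-01 -9.83000e-01  5.40000e+01]
 [-1.00000e+00  2.00000e-03  0.00000e+00  2.92960e+01]
 [ 0.00000e+00  0.00000e+00  0.00000e+00  1.00000e+00]]
side [] exp collar [291. 188.]
scene [] exp collar [292. 200.]
```

```bash
cat > chk.py <<'E'
import sys; from h import *
o=ctrl.get_obs();T=T_tool(o);f=T[:3,:3].T@o["contact_force"]
dep=170.7-(np.linalg.inv(T)@[518.8,-137.6,75,1])[2]
print("t",round(o["time_s"],2),"f tool",f.round(1),"M",o["moment"].round(2),"depth",round(dep,1),"pos",o["tool_pos"].round(1))
sys.exit(abs(f[2])>float(sys.argv[1]) or np.hypot(f[1],f[0]-2)>8)
E
python3 -m creep '[[0,0.05,-0.1,0,0,0,0],[0,0,0,0.3,0,0,0],[0,0,0,0.5,0,0,0],[0,0,0,0.5,0,0,0],[0,0,0,0.4,0,0,0],[0,0,0,0.3,0,0,0],[0,0,0,0.3,0,0,0]]' && python3 chk.py 5 && python3 -m creep '[[0,0,0,0.3,0,0,0],[0,0,0,0.3,0,0,0],[0,0,0,0.3,0,0,0]]' && python3 chk.py 5 && python3 -m creep '[[0,0,0,0.3,0,0,0],[0,0,0,0.3,0,0,0],[0,0,0,0.2,0,0,0]]' && python3 chk.py 5 && python3 -m creep '[[0,0,0,0.2,0,0,0],[0,0,0,0,0,0,0]]'; python3 chk.py 5
```

```text
time_s: 14.85
tool_pos: [486.7, 30.4, 27.7]
tool_rot: [0.544, 0.452, 0.544, -0.452]
contact_force: [-0.7, -0.3, -2.4]
gripper_width: 15.9
t 14.85 f tool [ 2.4 -0.7  0.1] M [ 0.02  0.06 -0.01] depth -0.3 pos [486.7  30.4  27.7]
t 14.85 f tool [ 2.4 -0.7  0.1] M [ 0.02  0.06 -0.01] depth -0.3 pos [486.7  30.4  27.7]False
False
```

```bash
sed -i 's/sys.exit(\(.*\))$/sys.exit(int(\1))/' chk.py
python3 -m creep '[[0,0,0,0.3,0,0,0],[0,0,0,0.3,0,0,0],[0,0,0,0.3,0,0,0]]' >/dev/null && python3 chk.py 5 && python3 -m creep '[[0,0,0,0.3,0,0,0],[0,0,0,0.3,0,0,0],[0,0,0,0.2,0,0,0]]'>/dev/null && python3 chk.py 5 && python3 -m creep '[[0,0,0,0.2,0,0,0],[0,0,0,0.2,0,0,0]]'>/dev/null&& python3 chk.py 5&& python3 -m creep '[[0,0,0,0.2,0,0,0],[0,0,0,0.2,0,0,0]]'>/dev/null&& python3 chk.py 5&& python3 -m creep '[[0,0,0,0.2,0,0,0],[0,0,0,0.2,0,0,0]]'>/dev/null&& python3 chk.py 5 && python3 -m creep '[[0,0,0,0.2,0,0,0],[0,0,0,0.2,0,0,0]]'>/dev/null&& python3 chk.py 5
```

```text
t 15.1 f tool [0.6 0.4 0.5] M [ 0.01  0.06 -0.  ] depth 8.2 pos [488.3  22.   27.7]
t 15.35 f tool [ 1.4 -0.  -0.4] M [-0.04  0.03 -0.03] depth 16.4 pos [489.8  13.9  27.7]
t 15.52 f tool [2.3 0.3 0.3] M [ 0.   0.1 -0. ] depth 20.1 pos [490.5  10.3  27.7]
t 15.68 f tool [ 1.5 -0.1 -2.3] M [0.29 0.08 0.07] depth 23.6 pos [491.    6.9  27.7]
t 15.85 f tool [ 0.6  0.3 -1.1] M [0.29 0.13 0.03] depth 27.7 pos [491.8   2.8  27.7]
t 16.02 f tool [ 0.6 -0.2 -1.4] M [ 0.32  0.15 -0.01] depth 32.0 pos [492.6  -1.4  27.7]
```

The collar met the rim at about 20 mm, as it should, with about 1.5 N of drag and no side load. I'll continue.

```bash
python3 -m creep '[[0,0,0,0.2,0,0,0],[0,0,0,0.2,0,0,0],[0,0,0,0.2,0,0,0]]' >/dev/null && python3 chk.py 5 && python3 -m creep '[[0,0,0,0.2,0,0,0],[0,0,0,0.2,0,0,0],[0,0,0,0.1,0,0,0]]'>/dev/null && python3 chk.py 5 && python3 -m creep '[[0,0,0,0.1,0,0,0],[0,0,0,0.1,0,0,0]]'>/dev/null&& python3 chk.py 5&& python3 -m creep '[[0,0,0,0.1,0,0,0],[0,0,0,0.1,0,0,0]]'>/dev/null&& python3 chk.py 5&& python3 -m creep '[[0,0,0,0.1,0,0,0],[0,0,0,0.1,0,0,0]]'>/dev/null&& python3 chk.py 5 && python3 -m creep '[[0,0,0,0.1,0,0,0],[0,0,0,0.1,0,0,0]]'>/dev/null&& python3 chk.py 5 && python3 -m creep '[[0,0,0,0.1,0,0,0],[0,0,0,0.1,0,0,0]]'>/dev/null&& python3 chk.py 5 && python3 -m creep '[[0,0,0,0.1,0,0,0],[0,0,0,0.1,0,0,0]]'>/dev/null&& python3 chk.py 5 && python3 -m creep '[[0,0,0,0.1,0,0,0],[0,0,0,0.1,0,0,0]]'>/dev/null&& python3 chk.py 5 && python3 -m creep '[[0,0,0,0.1,0,0,0],[0,0,0,0.1,0,0,0]]'>/dev/null&& python3 chk.py 5
```

```text
t 16.27 f tool [ 2.2  0.1 -1.8] M [0.28 0.13 0.02] depth 38.1 pos [493.8  -7.4  27.7]
t 16.52 f tool [ 1.7 -0.2 -1.9] M [ 0.35  0.17 -0.01] depth 43.3 pos [494.7 -12.5  27.7]
t 16.68 f tool [ 2.3  0.2 -0.4] M [ 0.29  0.13 -0.02] depth 45.0 pos [495.  -14.2  27.7]
t 16.85 f tool [ 1.5 -0.6 -1. ] M [0.32 0.08 0.02] depth 47.0 pos [495.4 -16.1  27.7]
t 17.02 f tool [ 2.2  0.4 -1.2] M [ 0.34  0.1  -0.07] depth 49.0 pos [495.8 -18.1  27.7]
t 17.18 f tool [ 1.3 -0.6 -1.7] M [ 0.29  0.17 -0.04] depth 51.0 pos [496.2 -20.1  27.7]
t 17.35 f tool [ 2.2 -0.  -1.5] M [0.28 0.19 0.04] depth 53.0 pos [496.5 -22.1  27.7]
t 17.52 f tool [ 2.  -0.3 -1.8] M [ 0.28  0.24 -0.02] depth 55.0 pos [496.9 -24.   27.7]
t 17.68 f tool [ 2.4  0.6 -0.9] M [ 0.33  0.14 -0.  ] depth 57.1 pos [497.3 -26.   27.7]
t 17.85 f tool [ 1.5  0.4 -2.3] M [ 0.31  0.2  -0.01] depth 59.0 pos [497.6 -28.   27.7]
```

```bash
python3 -m creep '[[0,0,0,0.1,0,0,0],[0,0,0,0.1,0,0,0]]' >/dev/null && python3 chk.py 5 && python3 -m creep '[[0,0,0,0.1,0,0,0],[0,0,0,0.1,0,0,0]]'>/dev/null && python3 chk.py 5 && python3 -m creep '[[0,0,0,0.1,0,0,0],[0,0,0,0.1,0,0,0]]'>/dev/null&& python3 chk.py 5&& python3 -m creep '[[0,0,0,0.1,0,0,0],[0,0,0,0.1,0,0,0]]'>/dev/null&& python3 chk.py 5&& python3 -m creep '[[0,0,0,0.1,0,0,0],[0,0,0,0.1,0,0,0]]'>/dev/null&& python3 chk.py 5 && python3 -m creep '[[0,0,0,0.1,0,0,0],[0,0,0,0.1,0,0,0]]'>/dev/null&& python3 chk.py 5 && python3 -m creep '[[0,0,0,0.1,0,0,0],[0,0,0,0.1,0,0,0]]'>/dev/null&& python3 chk.py 5 && python3 -m creep '[[0,0,0,0.1,0,0,0],[0,0,0,0.1,0,0,0]]'>/dev/null&& python3 chk.py 5 && python3 -m creep '[[0,0,0,0.1,0,0,0],[0,0,0,0.1,0,0,0]]'>/dev/null&& python3 chk.py 5 && python3 -m creep '[[0,0,0,0.1,0,0,0],[0,0,0,0.1,0,0,0]]'>/dev/null&& python3 chk.py 5
```

```text
t 18.02 f tool [ 2.5 -0.  -2. ] M [ 0.27  0.17 -0.01] depth 61.1 pos [498.  -29.9  27.7]
t 18.18 f tool [ 1.5 -0.6 -0.9] M [0.29 0.15 0.01] depth 63.1 pos [498.3 -31.9  27.7]
t 18.35 f tool [ 1.7 -0.1 -1.3] M [ 0.32  0.16 -0.02] depth 65.0 pos [498.7 -33.8  27.7]
t 18.52 f tool [ 2.3 -0.7 -1.5] M [ 0.34  0.2  -0.03] depth 67.0 pos [499.1 -35.8  27.7]
t 18.68 f tool [ 3.2 -0.8 -2.6] M [ 0.35  0.19 -0.03] depth 69.0 pos [499.4 -37.8  27.7]
t 18.85 f tool [ 2.5 -0.7 -2. ] M [ 0.34  0.2  -0.04] depth 71.0 pos [499.9 -39.7  27.7]
t 19.02 f tool [ 1.3 -0.7 -0.4] M [0.31 0.23 0.01] depth 73.1 pos [500.2 -41.7  27.7]
t 19.18 f tool [ 2.  -1.1 -1. ] M [0.26 0.2  0.  ] depth 75.0 pos [500.5 -43.7  27.7]
t 19.35 f tool [ 1.1  0.  -5.6] M [ 1.19  0.39 -0.02] depth 76.2 pos [500.7 -44.8  27.6]
```

Contact at about 75.5 mm, shown by both force and moment. I'll hold two rows to confirm.

```bash
python3 -m creep '[[0,0,0,0,0,0,0],[0,0,0,0,0,0,0]]' >/dev/null; python3 chk.py 15; python3 -m creep '[[0,0,0,0.05,0,0,0],[0,0,0,0,0,0,0]]' >/dev/null; python3 chk.py 15
```

```text
t 19.52 f tool [ 2.3 -0.6 -3.7] M [ 0.93  0.31 -0.03] depth 76.2 pos [500.8 -44.8  27.7]
t 19.68 f tool [ 1.3 -0.2 -5.7] M [ 1.2   0.35 -0.11] depth 76.2 pos [500.8 -44.8  27.6]
```

Pushing slightly further raised the force and did not move the tool, so it is a solid bottom at a bore depth of about 75–76 mm. I'll draw straight out, then lift and carry to the mat.

```bash
python3 -m creep '[[0,0,0,-0.2,0,0,0],[0,0,0,-0.3,0,0,0],[0,0,0,-0.6,0,0,0],[0,0,0,-0.9,0,0,0],[0,0,0,-1,0,0,0],[0,0,0,-1,0,0,0],[0,0,0,-1,0,0,0],[0,0,0,-1,0,0,0],[0,0,0,-1,0,0,0],[0,0,0,-1,0,0,0],[0,0,0,-1,0,0,0],[0,0,0,-1,0,0,0]]' >/dev/null; python3 chk.py 6 && python3 -m creep '[[0,0,0,-0.7,0,0,0],[0,0,0,-0.4,0,0,0],[0,0,0,0,0,0,0],[0,-0.6,0,0,0,0,0],[0,-1.2,0,0,0,0,0],[0,-1.8,0,0,0,0,0],[0,-2,0,0,0,0,0],[0,-2,0,0,0,0,0],[0,-2,0,0,0,0,0],[0,-1.6,0,0,0,0,0],[0,-1,0,0,0,0,0],[0,-0.4,0,0,0,0,0]]' >/dev/null; python3 chk.py 6 && python3 -m creep '[[0,0,0.5,-0.3,0,0,0],[0,0,1,-0.6,0,0,0],[0,0,1.5,-0.9,0,0,0],[0,0,1.8,-1,0,0,0],[0,0,1.8,-1,0,0,0],[0,0,1.8,-1,0,0,0],[0,0,1.5,-0.9,0,0,0],[0,0,1,-0.6,0,0,0],[0,0,0.5,-0.3,0,0,0],[0,0,0.2,0,0,0,0],[0,0,0,0,0,0,0],[0,0,0,0,0,0,0]]' ; python3 chk.py 6
```

```text
t 20.68 f tool [1.9 0.3 0.8] M [-0.03  0.03  0.08] depth -23.6 pos [482.4  53.3  27.7]
t 21.68 f tool [ 1.9  0.6 -0.3] M [-0.04  0.05  0.02] depth -32.7 pos [481.8  62.5 155.7]
time_s: 22.68
tool_pos: [581.8, 148.5, 152.9]
tool_rot: [0.544, 0.451, 0.544, -0.452]
contact_force: [0.4, -0.8, -2.4]
gripper_width: 15.8
t 22.68 f tool [2.4 0.3 0.9] M [ 0.01  0.03 -0.06] depth -98.9 pos [581.8 148.5 152.9]
```

```bash
python3 -m creep '[[0,0,0,0,0,0,0],[0,0,0,0,0,0,0],[0,0,0,0,0,0,0],[0,0,0,0,0,0,0]]' >/dev/null; python3 chk.py 6; python3 - <<'E'
from h import *
o=ctrl.get_obs();T=T_tool(o);P=(T@[-46.7,0,88.7,1])[:3];print("collar exp",P.round(1),"dq",np.abs(o["dq"]).max().round(4))
I={n:optics.snapshot(n)[...,::-1].copy() for n in("side","scene","wrist")};R={}
for n in("side","scene"):
    h=cv2.cvtColor(I[n],cv2.COLOR_BGR2HSV);q=cv2.inRange(h,(3,150,80),(15,255,255));k,l,st,ce=cv2.connectedComponentsWithStats(q)
    print(n,[(st[j].tolist(),ce[j].round(1).tolist()) for j in range(1,k) if st[j,4]>8],"exp",proj(*cam(n),P).round(0))
z=np.hstack([I["side"][90:390,150:350],I["scene"][60:360,150:350]]);z=cv2.resize(z,(800,600))
cv2.imwrite("pics/end.png",cv2.convertScaleAbs(z,alpha=1.5))
E
```

```text
t 23.02 f tool [ 0.8 -0.2 -0.2] M [-0.01  0.09  0.03] depth -99.3 pos [582.4 149.  154. ]
collar exp [598.7  61.8 200.7] dq 0.0039
side [] exp [230. 219.]
scene [([322, 166, 6, 4, 10], [325.0, 168.3]), ([230, 168, 11, 4, 36], [235.2, 169.5]), ([228, 177, 3, 6, 12], [229.4, 179.2])] exp [236. 177.]
```

View pics/end.png

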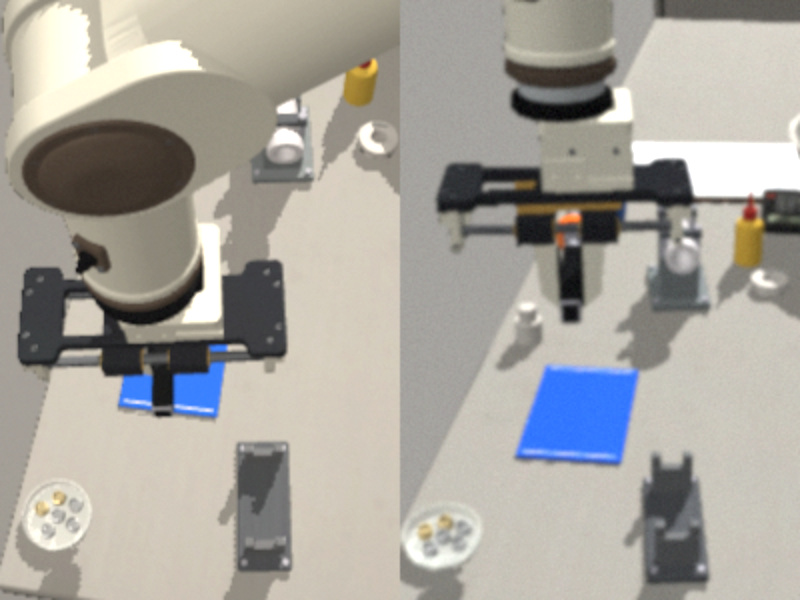

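The gauge is held in line over the mat, and the collar shows between the fingers at scene (235,170–179), against an expected (236,177). The bottle, master and ring are in place. Handing in.

```bash
python3 -c "
from rig import ctrl
print(ctrl.job_done())"
```

```text
the job is handed in; nothing more can be done
None
```

The bore was measured and the job is handed in at about 23 s. The gauge is still in the gripper, level and still over the blue mat.

- **Grasp:** The first try closed on nothing and disturbed nothing. The fingers really end about 30 mm short of the TCP that the robot reports. I saw this in the scene camera, went that much deeper, and the second try held the handle at about 15.8 mm.
- **Measurement:** The collar met the rim at about 20 mm, with about 1.5 N of drag. The nose touched a solid bottom about 75–76 mm in. The push was under 6 N, and side loads stayed small. That should put the collar reading at about 55–56 mm. I worked this out from the tool's position and did not read it off the collar.
- **Final checks:**
  - By calculation the collar is at about (599, 62, 201) mm, over the mat centre and about 20 cm above the bench.
  - The arm was still (joint speeds at most 0.004 rad/s).
  - The bottle, setting master and ring gauge look unmoved.
- **What I could not fully check:** The arm hid the collar from the side camera. The scene camera saw only part of it, within about 8 pixels of the expected spot.

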